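# Load the test cell and close its guard on the latch

## Robot

A 6-joint arm with a two-finger parallel gripper is mounted at the origin on a cart in front of the work surface, level with it; the furniture and walls round the work are solid. World frame = base frame: x ahead of the robot, y to its left, z up, the work surface at z = 0. Lengths are in m, angles in degrees, forces in N, time in s.
With the tool pointing down it reaches from about 0.3 to 0.75 m from the base axis. Payload 8.5 kg.
Tool frame: the origin (TCP) lies between the finger pads; the fingertips stand 17 mm ahead of it and the grasp point (between the pads) lies 2 mm behind it; z points along the fingers, y is the direction in which the jaws open and shut (so a half turn about z gives the same grasp; the last joint's range is limited). The gripper opens to 85 mm and grips with 20 to 120 N. Pads are 22 mm wide; open, the fingers measure 114 mm over their backs; the gripper's body (76 mm by 85 mm) begins 54 mm behind the grasp point. The pads swing forward as they close: fully open they stand 13 mm farther back than shut.
Start: joints at [-79.372, 21.807, 74.336, -0, 83.858, -12.336], TCP at [0.215, -0.506, 0.248] pointing down, gripper open.
Joint ranges: [-178.18, 178.18], [-50.72, 133.34], [12.68, 142.11], [-81.47, 261.47], [9.98, 163.14], [-165.26, 165.26]. Speed limits (degrees/s): [136.94, 136.94, 180, 180, 180, 180].

## Interface

Orientations are given as a 3x3 rotation matrix whose columns are the frame's x, y, z axes.
In Python, from rig import readout, eyes, env gives the robot as it stands.
- The arm moves only by the tool arm_command, never from a script. Its argument "rows" is text: rows parted by semicolons, each of 7 numbers parted by spaces: the closure, from 0 (fully open) to 1 (shut), then the shift along the tool's x, y, z in mm, then the turn, a rotation vector about the tool's x, y, z in degrees. In form: grip dx dy dz rx ry rz; .... A call has 1 to 5 rows; each row shifts and turns the commanded pose from where the row before left it, along the tool's axes as they then stand; what a row does not reach is not made up. A row lasts 1/12 s, in which the tool goes at most 41.7 mm and 7.16 degrees, less where a joint would pass 70% of its speed; a pose out of reach is approached as far as the arm can. A call with a gripper value outside its range is refused whole. The fingers move at their own pace and stop on an object; "squeeze" is the grip in N (left out, the last holds). Time passes only in rows, so rows that do not move let the fingers close. It gives the time, the measured TCP pose, the force and the opening at its end, in the units of the state.
- readout.observe(): the state, without advancing time (a new reading comes with each control period).
- eyes.get_image(name): name is "scene" or "top" or "wrist"; returns the picture (420x560x3 uint8, red, green, blue); there is no depth.
- eyes.camera_model(name): a dict with "mtx" (3x3 intrinsics, pixels), "view" (4x4, takes a point from world to camera coordinates). Camera axes: x right, y up, looking along -z (the intrinsics and any distortion apply to the point x, -y, -z); pixel columns grow to the right and rows downward; lengths in m; the calibration is good to about 2 mm. The wrist camera is an equidistant fisheye: a pixel r from the principal point sees the ray r / f radians off the axis. A picture is of the moment at which its call begins: read the wrist's pose just before it. camera_model takes no time and is no camera call; for the wrist camera it gives the pose at the moment of the call.
- env.close_job(): hands the job in, once; it reports no verdict.
The state is a dict: "time_s": time; "q": joint angles; "qvel": joint speeds; "joint_efforts": joint torques, N m; "position": TCP position; "tool_rot": TCP orientation; "ft_force": force on the tool from outside, world axes, zero at the start; "wrist_torque": the same for the moment, N m; "grip_width": finger opening in m.
Only numpy, scipy, OpenCV 4.12 (cv2) and the standard library are available. Lean on these libraries where they do the work, as an engineer would, in place of code of your own. Each camera call takes 0.05 s, during which the arm holds its last target. There are 200 camera calls.

## Task

Lay the white moulded shell flat in the pocket of the test cell, then push the sliding guard shut over it until the spring latch catches with a click, so that the guard stays fully home when you let go. Ease the guard home and feel for the click, without ramming it against its stop, and leave the other two shells where they are.

Things in the scene. Friction and masses are not known exactly. Their poses are not given: they have to be found in the camera images.
- cell: grey base plate of the test cell, 140 (x) x 370 (y) x 12 mm, y from -175 to +195, fixed to the bench at a different place and angle each time; origin on the bench, midway across, z up. The guard slides shut along its +y. Steel guide rails (7 mm wide, top 24 mm over the bench) along y at x = +-61.5 mm. A blue latch head, 91 mm high with a red knob on top, stands at the +y end.
- nest (a point): centre of the floor of the aluminium pocket for the white shell; at x 0, y +60, z 22 mm in the cell's frame, same axes. Pocket 44 (x) x 66 (y) mm, 8 mm deep, walled at both y ends and the four corners; the middle 50 mm of the long sides is open for fingers (floor 10 mm above the base plate, block 54 mm wide). Buffer rods at x +-41 mm, 37 mm high, end 28 mm or more on its +y side.
- shell_white_center (a point): centre (half-way up) of the white closed moulded shell, 40 (its x) x 62 (its y) x 16 mm, 18 g, loose and lying flat on the bench; its x and y go along the x and y of the pocket, either way round. Grasp it across the 40 mm.
- shell_grey_center (a point): centre of a grey open half shell 40 x 62 x 14 mm, loose: not to be used
- shell_black_center (a point): centre of a black shell 36 x 48 x 12 mm, loose: not to be used
- push_face (a point): centre of the outer (-y) face of the guard's yellow end block, to be pushed with closed fingers along +y (axes as the cell's); face 110 mm wide, from 14 to 56 mm over the bench, this point at 37 mm. Sliding takes about 2 N. Pushing the guard with over 30 N at any time is ramming.
- guard (a joint): travel of the guard along the cell's +y, m: 0 fully open, starts at 0 to 0.02, latched at 0.165 to 0.185 depending on where the latch is set. Two sprung buffers meet it over the last 26 mm (3 to 5 N) and throw it back 26 mm if it is let go before the latch has caught.
- hood_top (a point): centre of the top of the guard, a clear hood 110 (x) x 118 (y) mm, 52 mm high over the bench (front strip 56 mm) with a steel tongue 38 mm out in front (top 61 mm); slides with the guard. Open, it lies beside the pocket on its -y side; shut, it covers the pocket with 8 mm to spare over the seated shell.
- latch (a point): middle setting of the spring bolt in the latch head, 57.5 mm over the bench; the head is really set up to 10 mm either way along y, not told: feel it. About 18 mm before the click the guard's ramp starts to lift the bolt 7 mm: the push rises to 10 to 13 N, falls to about 7 N on the ramp's flat top, dips to about 4 N at the click; 2.5 mm beyond, stiff rubber stops: a firm rise past 16 N.
Things that resemble listed ones, but are neither listed nor needed, are in the scene too. Leave any blue or yellow look-alike of the part that bears shell_white_center alone.

How it is judged:
By the outcome, as a careful person would: the job done as asked, in the order asked, and still so for the second after the job is handed in, with the robot touching nothing.
It also fails if it takes over 72 s, if anything falls off the work surface, if the arm or the gripper's body presses on something with over 40 N, if the wrist force passes 120 N, or if a joint passes its speed limit or range.

## Working session

There is one attempt and no reset: what is moved stays moved. The work goes in short steps, Python scripts to look and compute and a tool call to move; the robot and the scene stay as the last step left them, time stands still between calls to the robot, and variables do not carry over. Pictures are saved under pics/ and viewed, about 8 in all and at most 12, crops included, and the job is handed in when it is done.

Besides the shell and the picture viewer there is one more tool, called after "Emit:" as name(argument=value, ...), one argument or row to a line, values as JSON. arm_command: Moves the arm, as the interface text tells. Its arguments: {"type":"object","properties":{"rows":{"type":"string"},"squeeze":{"type":"number"}},"required":["rows"]}

```bash
ls; mkdir -p pics; python3 - <<'E'
from rig import readout, eyes
import cv2, numpy as np
for n in ["scene","top","wrist"]:
    im=eyes.get_image(n); cv2.imwrite(f"pics/{n}0.png",im[:,:,::-1])
    m=eyes.camera_model(n); print(n,{k:np.round(np.array(v),4).tolist() if not isinstance(v,str) else v for k,v in m.items()})
s=readout.observe(); print(s)
a=cv2.imread("pics/scene0.png");b=cv2.imread("pics/top0.png")
E
```

```text
pics
scene {'mtx': [[438.0224, 0.0, 279.5684], [0.0, 438.0224, 214.9672], [0.0, 0.0, 1.0]], 'view': [[-0.6033, -0.7973, 0.0177, 0.3839], [0.5759, -0.4202, 0.7013, -0.3652], [-0.5517, 0.4333, 0.7127, -0.7031], [0.0, 0.0, 0.0, 1.0]]}
top {'mtx': [[458.5816, 0.0, 283.993], [0.0, 458.5816, 203.6938], [0.0, 0.0, 1.0]], 'view': [[0.0074, -0.9999, 0.0084, 0.0127], [0.9825, 0.0088, 0.1861, -0.5802], [-0.1862, 0.0069, 0.9825, -1.0392], [0.0, 0.0, 0.0, 1.0]]}
wrist {'mtx': [[325.1923, 0.0, 274.2841], [0.0, 325.1923, 212.2506], [0.0, 0.0, 1.0]], 'view': [[0.3905, -0.9206, -0.0007, -0.5488], [0.8694, 0.369, -0.3286, 0.0421], [0.3028, 0.1277, 0.9445, -0.3818], [0.0, 0.0, 0.0, 1.0]]}
{'time_s': 0.15, 'q': array([-7.93712031e+01,  2.18318866e+01,  7.43711641e+01,  1.15010559e-03,
        8.38603153e+01, -1.23331114e+01]), 'qvel': array([-0.04057866, -0.09013834, -0.1054047 ,  0.03318607, -0.04645963,
       -0.0102927 ]), 'joint_efforts': array([ 3.72529583e-03, -4.48623347e+01, -2.31344140e+01, -8.39430004e-05,
        3.82032740e-03,  2.24096198e-05]), 'position': array([ 0.21455249, -0.50620175,  0.2478771 ]), 'tool_rot': array([[ 9.20765283e-01,  3.90116982e-01, -1.84370888e-04],
       [ 3.90116942e-01, -9.20764673e-01,  1.09065143e-03],
       [ 2.55719443e-04, -1.07616018e-03, -9.99999388e-01]]), 'ft_force': array([ 0.13221876, -0.34399014,  0.07387121]), 'wrist_torque': array([-0.00543674, -0.01800748,  0.01237923]), 'grip_width': 0.08548338270445911}
```

View pics/top0.png

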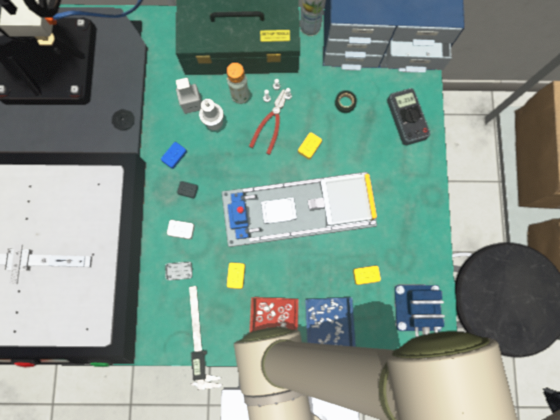

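View pics/scene0.png

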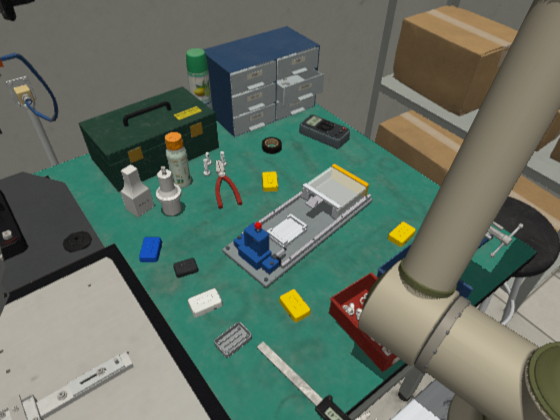

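The top view shows the cell with its blue latch head at (237,215) and yellow push face at (371,197). The white shell is at (180,229), the black one at (187,190) and the grey half shell at (179,271). I'll take enlarged crops next.

```bash
cat > h.py <<'E'
import numpy as np, cv2
from rig import readout, eyes
def ray(m,uv):
    K=np.array(m["mtx"]);V=np.array(m["view"]);R=V[:3,:3];c=-R.T@V[:3,3]
    p=(np.array(uv,float)-K[:2,2])/K[0,0]
    if m.get("fish"):
        r=np.hypot(*p); d=np.array([*(p/r*np.sin(r)),np.cos(r)]) if r>1e-9 else np.array([0,0,1.])
    else: d=np.array([*p,1.])
    d=R.T@np.array([d[0],-d[1],-d[2]]); return c,d/np.linalg.norm(d)
def at_z(m,uv,z):
    c,d=ray(m,uv); return c+d*(z-c[2])/d[2]
def tri(rays):
    A=sum(np.eye(3)-np.outer(d,d) for c,d in rays);b=sum((np.eye(3)-np.outer(d,d))@c for c,d in rays)
    return np.linalg.solve(A,b)
def proj(m,P):
    K=np.array(m["mtx"]);V=np.array(m["view"]);p=V[:3,:3]@np.array(P)+V[:3,3];p=p*[1,-1,-1]
    if m.get("fish"):
        r=np.hypot(p[0],p[1]);t=np.arctan2(r,p[2]);q=p[:2]/r*t
    else:q=p[:2]/p[2]
    return K[0,0]*q+K[:2,2]
def model(n):
    m=dict(eyes.camera_model(n)); m["fish"]=n=="wrist"; return m
def crop(src,x0,y0,x1,y1,s,out,step=20):
    a=cv2.imread(src)[y0:y1,x0:x1];a=cv2.resize(a,None,fx=s,fy=s,interpolation=cv2.INTER_CUBIC)
    for x in range((x0//step+1)*step,x1,step):
        X=int((x-x0+.5)*s);cv2.line(a,(X,0),(X,8),(0,0,255),1);cv2.putText(a,str(x),(X-12,20),0,.4,(0,0,255),1)
    for y in range((y0//step+1)*step,y1,step):
        Y=int((y-y0+.5)*s);cv2.line(a,(0,Y),(8,Y),(0,0,255),1);cv2.putText(a,str(y),(10,Y+4),0,.4,(0,0,255),1)
    cv2.imwrite(out,a);return a
E
python3 - <<'E'
from h import *
a=crop("pics/top0.png",160,165,390,255,3.45,"pics/c1.png")
b=crop("pics/scene0.png",180,160,380,320,1.9,"pics/c2.png")
b1=crop("pics/scene0.png",215,215,320,290,3.8,"pics/c2.png")
b2=crop("pics/scene0.png",180,255,280,330,3.8,"pics/c3.png")
w=np.hstack([b1,b2]);o=np.zeros((a.shape[0]+w.shape[0],max(a.shape[1],w.shape[1]),3),np.uint8)
o[:a.shape[0],:a.shape[1]]=a;o[a.shape[0]:,:w.shape[1]]=w;cv2.imwrite("pics/comp1.png",o);print(o.shape)
E
```

```text
(595, 794, 3)
```

View pics/comp1.png

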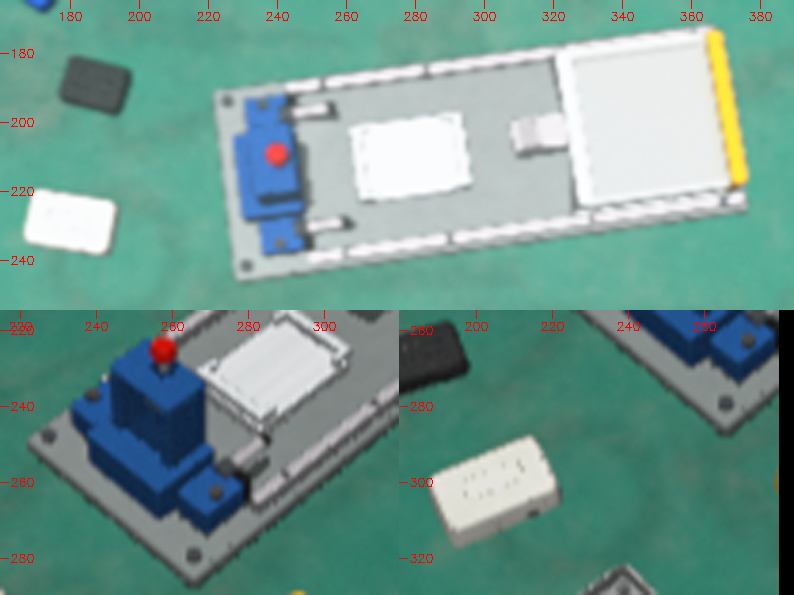

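The crop shows the plate's +y corners at top px (222,191) and (228,246), the push edge from (369,173) to (376,218), the pocket block near (279,210) and the shell near (180,229).

```bash
python3 - <<'E'
from h import *
T=model("top");S=model("scene")
t=lambda X,Y:(160+X/3.45-.5,165+Y/3.45-.5)
s1=lambda X,Y:(215+X/3.8-.5,215+(Y-310)/3.8-.5)
s2=lambda X,Y:(180+(X-399)/3.8-.5,255+(Y-310)/3.8-.5)
mm=lambda p:np.round(np.array(p)*1000,1)
C1=at_z(T,t(216,92),.012);C2=at_z(T,t(237,280),.012);C3=at_z(T,t(747,210),.012)
print("corners",mm(C1),mm(C2),mm(C3),"w",mm(np.linalg.norm(C1-C2)),"L",mm(np.linalg.norm(C2-C3)))
print("scene corners z.012",mm(at_z(S,s1(195,583),.012)),mm(at_z(S,s1(28,445),.012)))
print("tri",mm(tri([ray(T,t(237,280)),ray(S,s1(195,583))])),mm(tri([ray(T,t(216,92)),ray(S,s1(28,445))])))
y1=at_z(T,t(721,28),.056);y2=at_z(T,t(748,184),.056);print("push",mm(y1),mm(y2),mm((y1+y2)/2),mm(np.linalg.norm(y1-y2)))
blk=[at_z(T,t(*p),.030) for p in[(349,128),(462,112),(472,187),(360,203)]];print("block",mm(blk),mm(np.mean(blk,0)))
tr=[(34,189),(117,202),(106,255),(23,240)];sc=[(558,482),(535,435),(430,487),(453,532)]
w=[at_z(T,t(*p),.016) for p in tr];print("shell",mm(w),mm(np.mean(w,0)),mm([np.linalg.norm(w[i]-w[(i+1)%4]) for i in range(4)]))
print("tri shell",mm(tri([ray(T,np.mean([t(*p) for p in tr],0)),ray(S,np.mean([s2(*p) for p in sc],0))])))
d=C2-C3;print("cell +y angle by long edge",np.degrees(np.arctan2(d[1],d[0])))
d=(C2-C1);print("by end edge (-x? )",np.degrees(np.arctan2(d[1],d[0])))
d=w[0]-w[1]+w[3]-w[2];print("shell long",np.degrees(np.arctan2(d[1],d[0])))
ax=lambda a:np.array([np.cos(np.radians(a)),np.sin(np.radians(a))])
E
```

```text
corners [618.4 171.4  12. ] [482.9 152.2  12. ] [ 535.8 -209.7   12. ] w 136.9 L 365.8
scene corners z.012 [479.5 154.1  12. ] [614.3 175.2  12. ]
tri [482.9 152.4   6.9] [620.  172.4   4.6]
push [ 658.  -186.1   56. ] [ 547.6 -201.7   56. ] [ 602.8 -193.9   56. ] 111.5
block [[589.4  74.3  30. ]
 [601.6  -5.6  30. ]
 [547.9 -12.9  30. ]
 [535.9  65.7  30. ]] [568.7  30.4  30. ]
shell [[546.  297.7  16. ]
 [537.1 238.4  16. ]
 [499.4 244.5  16. ]
 [509.5 303.5  16. ]] [523. 271.  16.] [59.9 38.2 59.8 36.9]
tri shell [523.3 271.6  13.7]
cell +y angle by long edge 98.31869742977723
by end edge (-x? ) -171.93463853112004
shell long 80.89565090211521
```

Emit:
arm_command(
  rows="0 28 -28.3 4.7 0 0 0;0 28 -28.3 4.7 0 0 0;0 28 -28.3 4.7 0 0 0;0 28 -28.3 4.7 0 0 0;0 28 -28.3 4.7 0 0 0",
)

```text
time_s: 0.57
position: [0.2884, -0.3196, 0.2245]
tool_rot: [[0.921, 0.39, -0.0], [0.39, -0.921, 0.0], [0.0, -0.0, -1.0]]
ft_force: [1.1, -1.2, 0.5]
grip_width: 0.0852
```

Emit:
arm_command(
  rows="0 28 -28.3 4.7 0 0 0;0 28 -28.3 4.7 0 0 0;0 28 -28.3 4.7 0 0 0;0 28 -28.3 4.7 0 0 0;0 28 -28.3 4.7 0 0 0",
)

```text
time_s: 0.98
position: [0.3621, -0.1347, 0.2012]
tool_rot: [[0.921, 0.39, 0.0], [0.39, -0.921, -0.0], [0.0, 0.0, -1.0]]
ft_force: [0.4, -0.8, 0.3]
grip_width: 0.0854
```

Emit:
arm_command(
  rows="0 28 -28.3 4.7 0 0 0;0 28 -28.3 4.7 0 0 0;0 28 -28.3 4.7 0 0 0;0 28 -28.3 4.7 0 0 0;0 28 -28.3 4.7 0 0 0",
)

```text
time_s: 1.4
position: [0.4359, 0.0505, 0.1776]
tool_rot: [[0.921, 0.39, 0.0], [0.39, -0.921, -0.0], [0.0, 0.0, -1.0]]
ft_force: [1.0, -1.2, -0.8]
grip_width: 0.0853
```

Emit:
arm_command(
  rows="0 28 -28.3 4.7 0 0 0;0 28 -28.3 4.7 0 0 0;0 28 -28.3 4.7 0 0 0;0 28 -28.3 4.7 0 0 0;0 28 -28.3 4.7 0 0 0",
)

```text
time_s: 1.82
position: [0.5095, 0.2354, 0.1539]
tool_rot: [[0.921, 0.391, -0.0], [0.391, -0.921, -0.0], [-0.0, -0.0, -1.0]]
ft_force: [-0.4, 0.4, 0.6]
grip_width: 0.0857
```

Emit:
arm_command(
  rows="0 27 -29 4 0 0 -6.4;0 0 0 0 0 0 -6.4;0 0 0 0 0 0 -6.4;0 0 0 0 0 0 -6.4;0 0 0 0 0 0 -6.4",
)

```text
time_s: 2.23
position: [0.5227, 0.2707, 0.1498]
tool_rot: [[0.569, 0.822, -0.001], [0.822, -0.569, -0.0], [-0.001, -0.001, -1.0]]
ft_force: [-0.3, 0.4, -0.1]
grip_width: 0.0853
```

Emit:
arm_command(
  rows="0 0 0 0 0 0 -6.4;0 0 0 0 0 0 -6.4;0 0 0 0 0 0 -6.4;0 0 0 0 0 0 -6.8;0 0 0 0 0 0 0",
)

```text
time_s: 2.65
position: [0.5228, 0.2705, 0.1501]
tool_rot: [[0.153, 0.988, -0.001], [0.988, -0.153, -0.0], [-0.0, -0.001, -1.0]]
ft_force: [0.0, 0.4, 0.3]
grip_width: 0.0859
```

```bash
python3 - <<'E'
from h import *
import pickle
m=model("wrist");cv2.imwrite("pics/w1.png",eyes.get_image("wrist")[:,:,::-1]);pickle.dump(m,open("w1.pkl","wb"))
p=proj(m,[.523,.271,.016]);print(p)
x,y=int(p[0]),int(p[1]);crop("pics/w1.png",max(0,x-110),max(0,y-80),min(560,x+110),min(420,y+80),3.6,"pics/w1c.png")
print(max(0,x-110),max(0,y-80))
E
```

```text
[273.92170263 206.54782124]
163 126
```

View pics/w1c.png

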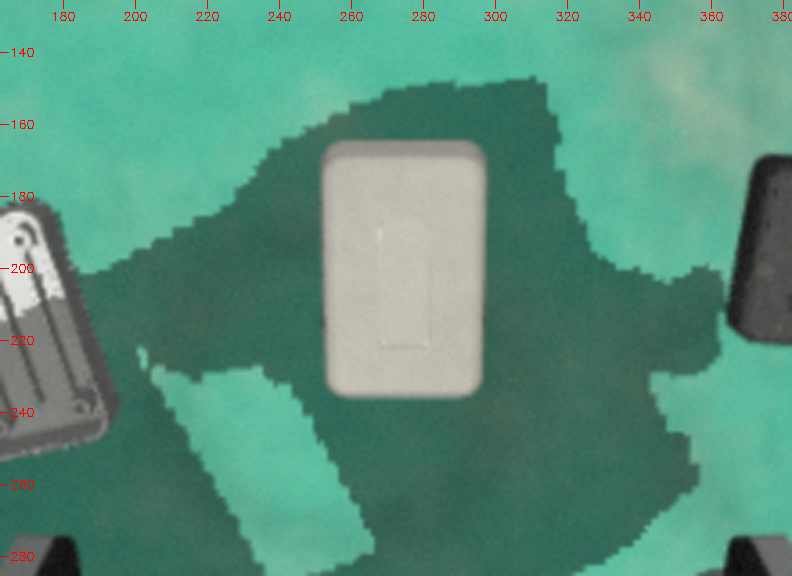

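The wrist crop shows the white shell square to the jaws. Its top face is centred at px (274.9,202.4), with no visible tilt.

```bash
python3 - <<'E'
from h import *
import pickle
m=pickle.load(open("w1.pkl","rb"));T=model("top")
t=lambda X,Y:(160+X/3.45-.5,165+Y/3.45-.5)
w=lambda X,Y:(163+X/3.6-.5,126+Y/3.6-.5)
mm=lambda p:np.round(np.array(p)*1000,1)
tr=[(34,189),(117,202),(106,255),(23,240)]
print(mm(tri([ray(T,np.mean([t(*p) for p in tr],0)),ray(m,w(404.5,277))])))
c=[at_z(m,w(*p),.016) for p in[(323,165),(485,165),(482,390),(327,390)]];print(mm(c),mm(at_z(m,w(404.5,277),.016)))
for a,b in((0,3),(1,2)):
  d=c[a]-c[b];print(np.degrees(np.arctan2(d[1],d[0])))
s=readout.observe();c=at_z(m,w(404.5,277),.016);print(mm(s["tool_rot"].T@(c-s["position"])))
E
```

```text
[523.9 272.4   9.4]
[[510.1 303.7  16. ]
 [546.5 298.1  16. ]
 [538.5 243.3  16. ]
 [501.5 249.   16. ]] [524.3 274.5  16. ]
81.02046483446634
81.73554348203844
[  4.2   0.9 134.1]
```

Emit:
arm_command(
  rows="0 2 0.5 30 0 0 0;0 2 0.5 30 0 0 0;0 0 0 30 0 0 0;0 0 0 20 0 0 0;0 0 0 10 0 0 0",
)

```text
time_s: 3.12
position: [0.5233, 0.2739, 0.0275]
tool_rot: [[0.161, 0.987, -0.004], [0.987, -0.161, -0.001], [-0.002, -0.004, -1.0]]
ft_force: [-0.5, 0.1, -0.2]
grip_width: 0.0854
```

Emit:
arm_command(
  rows="0 0 0 6 0 0 0;0 0 0 4 0 0 0;0 0 0 2 0 0 0;0 0 0 0 0 0 0;0.4 0 0 0 0 0 0",
  squeeze=25,
)

```text
time_s: 3.53
position: [0.525, 0.2744, 0.0193]
tool_rot: [[0.157, 0.988, 0.002], [0.988, -0.157, 0.0], [0.001, 0.002, -1.0]]
ft_force: [0.3, -0.1, 0.8]
grip_width: 0.0755
```

Emit:
arm_command(
  rows="0.8 0 0 0 0 0 0;0.8 0 0 0 0 0 0;0.8 0 0 0 0 0 0;0.8 0 0 0 0 0 0;0.8 0 0 0 0 0 0",
  squeeze=25,
)

```text
time_s: 3.95
position: [0.5247, 0.2743, 0.019]
tool_rot: [[0.157, 0.988, 0.001], [0.988, -0.157, 0.0], [0.0, 0.001, -1.0]]
ft_force: [-1.2, -0.0, 5.4]
grip_width: 0.0378
```

The shell is gripped at 37.8 mm opening. I'll lift it, turn it to the cell angle, and travel over the latch to a viewing spot 80 mm short of the nest.

Emit:
arm_command(
  rows="0.8 0 0 -10 0 0 0;0.8 0 0 -25 0 0 0;0.8 0 0 -35 0 0 0;0.8 0 0 -35 0 0 0;0.8 0 0 -36 0 0 0",
)

```text
time_s: 4.37
position: [0.5241, 0.2742, 0.1613]
tool_rot: [[0.157, 0.988, -0.001], [0.988, -0.157, -0.0], [-0.0, -0.001, -1.0]]
ft_force: [0.1, 0.0, -1.4]
grip_width: 0.0377
```

Emit:
arm_command(
  rows="0.8 0 0 0 0 0 -5.8;0.8 0 0 0 0 0 -5.7;0.8 0 0 0 0 0 -5.7;0.8 -20 0 0 0 0 0;0.8 -30 0 0 0 0 0",
)

```text
time_s: 4.78
position: [0.5311, 0.2259, 0.1598]
tool_rot: [[-0.146, 0.989, 0.0], [0.989, 0.146, 0.001], [0.001, 0.001, -1.0]]
ft_force: [0.2, -0.6, 0.1]
grip_width: 0.0377
```

Emit:
arm_command(
  rows="0.8 -35 2 0 0 0 0;0.8 -35 2 0 0 0 0;0.8 -35 2 0 0 0 0;0.8 -35 2 0 0 0 0;0.8 -35 1.4 0 0 0 0",
)

```text
time_s: 5.2
position: [0.5658, 0.0512, 0.1599]
tool_rot: [[-0.142, 0.99, 0.0], [0.99, 0.142, 0.0], [-0.0, 0.0, -1.0]]
ft_force: [0.1, -0.5, -0.2]
grip_width: 0.0379
```

Emit:
arm_command(
  rows="0.8 -35 0 0 0 0 0;0.8 -34 0 0 0 0 0;0.8 -23 0 0 0 0 0;0.8 -12 0 0 0 0 0;0.8 0 0 0 0 0 0",
)

```text
time_s: 5.62
position: [0.5808, -0.052, 0.1596]
tool_rot: [[-0.139, 0.99, 0.0], [0.99, 0.139, -0.0], [-0.0, 0.0, -1.0]]
ft_force: [-0.3, -0.3, 0.7]
grip_width: 0.038
```

```bash
python3 - <<'E'
from h import *
import pickle
m=model("wrist");cv2.imwrite("pics/w2.png",eyes.get_image("wrist")[:,:,::-1]);pickle.dump(m,open("w2.pkl","wb"))
s=readout.observe();print(s["position"],s["tool_rot"],s["grip_width"],s["ft_force"])
p=proj(m,[.5695,.029,.030]);print(p)
x,y=int(p[0]),int(p[1]);x0,y0=max(0,x-130),max(0,y-90);crop("pics/w2.png",x0,y0,min(560,x0+260),min(420,y0+190),3.05,"pics/w2c.png")
print(x0,y0)
E
```

```text
[ 0.58048469 -0.05027166  0.15944442] [[-1.40564084e-01  9.90071580e-01 -7.43113505e-05]
 [ 9.90071510e-01  1.40564102e-01  3.72015887e-04]
 [ 3.78767865e-04 -2.12814786e-05 -9.99999928e-01]] 0.03795729943782352 [-0.31449626 -0.29122364 -0.39649094]
[273.3821587  108.54857413]
143 18
```

View pics/w2c.png

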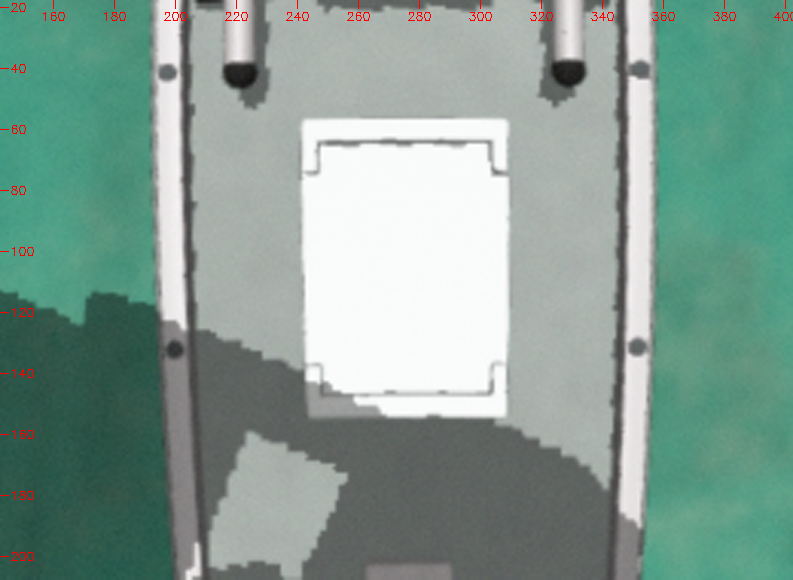

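The pocket is clearly visible. Its outer rim corners are at crop (302,119), (509,119), (507,417) and (307,417), and the inner edges are x 318–492 and y 142–394.

```bash
python3 - <<'E'
from h import *
import pickle
m=pickle.load(open("w2.pkl","rb"));T=model("top");m1=pickle.load(open("w1.pkl","rb"))
t=lambda X,Y:(160+X/3.45-.5,165+Y/3.45-.5)
w=lambda X,Y:(143+X/3.05-.5,18+Y/3.05-.5)
mm=lambda p:np.round(np.array(p)*1000,1)
tr=np.mean([t(*p) for p in[(349,128),(462,112),(472,187),(360,203)]],0)
O=[(302,119),(509,119),(507,417),(307,417)];I=[(318,142),(492,142),(492,394),(321,394)]
for P,z in((O,.03),(I,.022),(I,.03)):
  c=np.array([at_z(m,w(*p),z) for p in P]);d=c[0]-c[3]+c[1]-c[2];e=c[1]-c[0]+c[2]-c[3]
  print(z,mm(c.mean(0)),"size",mm([np.linalg.norm(d)/2,np.linalg.norm(e)/2]),"ang",np.degrees(np.arctan2(d[1],d[0])),np.degrees(np.arctan2(e[1],e[0]))+90)
  if P is O: print("tri",mm(tri([ray(T,tr),ray(m,w(*np.mean(P,0)))])));b=c.mean(0)
s=readout.observe();print(mm(s["tool_rot"].T@(b-s["position"])), np.degrees(np.arctan2(s["tool_rot"][1,0],s["tool_rot"][0,0])))
L=np.array([at_z(m,w(*p),.024) for p in[(172,72),(183,348)]]+[at_z(m,w(*p),.024) for p in[(640,70),(637,346)]])
mid=(L[:2]+L[2:])/2;d=mid[0]-mid[1];print("rail ang",np.degrees(np.arctan2(d[1],d[0])),mm(mid))
E
```

```text
0.03 [570.9  32.   30. ] size [77.7 52.1] ang 98.34136374319084 98.07842810555837
tri [571.   31.   15.6]
0.022 [570.8  31.8  22. ] size [67.5 45.4] ang 98.38972652881449 98.07246218230662
0.03 [570.8  31.9  30. ] size [65.5 44. ] ang 98.38972652881444 98.07246218230662
[ 82.7   2.1 129.5] 98.08048924662621
rail ang 98.87722235123957 [[563.2  86.3  24. ]
 [574.8  12.3  24. ]]
```

Emit:
arm_command(
  rows="0.8 20 0.5 0 0 0 0;0.8 30 1 0 0 0 0;0.8 22 0.6 0 0 0 0;0.8 10.7 0 0 0 0 0;0.8 0 0 20 0 0 -0.2",
)

```text
time_s: 6.08
position: [0.5718, 0.0355, 0.1425]
tool_rot: [[-0.15, 0.989, 0.007], [0.989, 0.15, -0.0], [-0.001, 0.006, -1.0]]
ft_force: [0.6, -1.1, 1.2]
grip_width: 0.0376
```

Emit:
arm_command(
  rows="0.8 0 0 30 0 0 0;0.8 0 0 30 0 0 0;0.8 0 0 15 0 0 0;0.8 0 0 6 0 0 0;0.8 0 0 0 0 0 0",
)

```text
time_s: 6.5
position: [0.5703, 0.0328, 0.0574]
tool_rot: [[-0.146, 0.989, -0.002], [0.989, 0.146, 0.0], [0.001, -0.002, -1.0]]
ft_force: [0.1, -0.1, 0.0]
grip_width: 0.0379
```

```bash
python3 - <<'E'
from h import *
import pickle
m=model("wrist");cv2.imwrite("pics/w3.png",eyes.get_image("wrist")[:,:,::-1]);pickle.dump(m,open("w3.pkl","wb"))
s=readout.observe();print(s["position"],s["tool_rot"],s["grip_width"],s["ft_force"])
p=proj(m,[.5709,.032,.030]);print(p)
x,y=int(p[0]),int(p[1]);x0,y0=max(0,x-100),max(0,y-90);crop("pics/w3.png",x0,y0,min(560,x0+200),min(420,y0+150),3.9,"pics/w3c.png")
print(x0,y0)
E
```

```text
[0.57100428 0.03258364 0.05865996] [[-1.46210977e-01  9.89253431e-01 -2.50081444e-06]
 [ 9.89253430e-01  1.46210977e-01  3.12071345e-05]
 [ 3.12374114e-05  2.08888635e-06 -1.00000000e+00]] 0.03780914535636077 [ 0.15834313 -0.20294799 -0.09983587]
[273.69627568 270.71968078]
173 180
```

View pics/w3c.png

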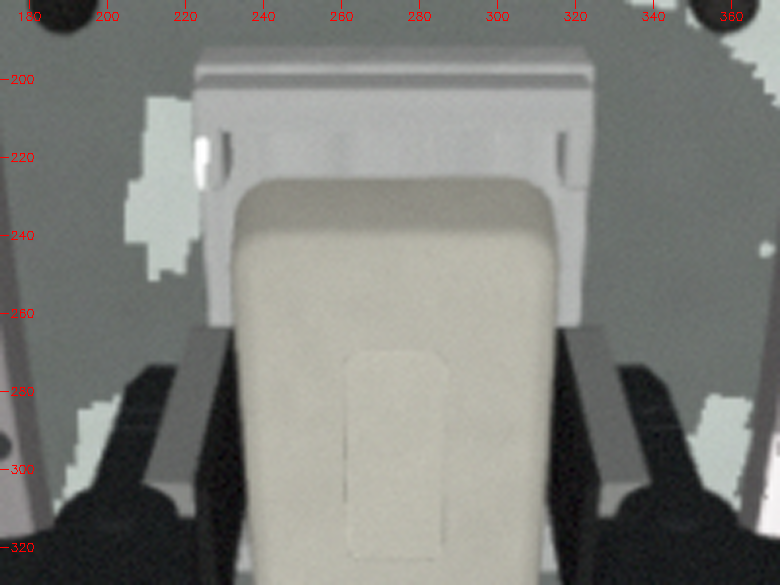

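```bash
python3 - <<'E'
from h import *
import pickle
m=pickle.load(open("w3.pkl","rb"));s=readout.observe()
N=np.array([.5709,.0320,0]);a=np.radians(98.3);yh=np.array([np.cos(a),np.sin(a),0]);xh=np.array([yh[1],-yh[0],0]);Z=np.array([0,0,1])
C=lambda P:np.round((proj(m,P)-[173,180]+.5)*3.9,0).astype(int)
for n,y,z in(("outer bottom",39,12),("outer top",39,30),("inner rim",33,30),("inner floor",33,22)):
  print(n,[C(N+yh*y/1e3+xh*x/1e3+Z*z/1e3).tolist() for x in(-27,-22,22,27)])
R=s["tool_rot"];p=s["position"]
for n,x,dz in(("shell bot",31,19),("shell top",31,3)):
  print(n,[C(p+R@(np.array([x,y,dz])/1e3)).tolist() for y in(-20,20)])
for x in (0,):print("top side",[C(p+R@(np.array([x,y,3])/1e3)).tolist() for y in(-20,20)])
E
```

```text
outer bottom [[205, 48], [240, 48], [552, 49], [587, 49]]
outer top [[184, 86], [223, 86], [568, 87], [606, 87]]
inner rim [[187, 130], [225, 130], [566, 131], [604, 131]]
inner floor [[196, 111], [233, 111], [558, 112], [595, 112]]
shell bot [[232, 168], [560, 168]]
shell top [[215, 220], [576, 220]]
top side [[230, 453], [561, 454]]
```

The wrist view shows the held shell centred over the pocket. Its centre column is 394 against 395 for the pocket. Its front edge is at row 178 against 168 predicted, which edge rounding explains. I'll lower it gently.

Emit:
arm_command(
  rows="0.8 0 0 5 0 0 0;0.8 0 0 4 0 0 0;0.8 0 0 3 0 0 0;0.8 0 0 2 0 0 0;0.8 0 0 0 0 0 0",
)

```text
time_s: 6.97
position: [0.5708, 0.0321, 0.0441]
tool_rot: [[-0.145, 0.989, -0.0], [0.989, 0.145, 0.0], [0.0, -0.0, -1.0]]
ft_force: [-0.0, -1.2, 0.2]
grip_width: 0.0374
```

Emit:
arm_command(
  rows="0.8 0 0 1.5 0 0 0;0.8 0 0 1 0 0 0;0.8 0 0 0.7 0 0 0;0.8 0 0 0 0 0 0;0.8 0 0 0 0 0 0",
)

```text
time_s: 7.38
position: [0.5709, 0.0321, 0.0411]
tool_rot: [[-0.146, 0.989, 0.0], [0.989, 0.146, -0.0], [-0.0, 0.0, -1.0]]
ft_force: [-0.6, 0.2, 0.6]
grip_width: 0.0381
```

Emit:
arm_command(
  rows="0.8 0 0 0.7 0 0 0;0.8 0 0 0 0 0 0;0.3 0 0 0 0 0 0;0.3 0 0 0 0 0 0;0.3 0 0 0 0 0 0",
)

```text
time_s: 7.8
position: [0.5709, 0.0321, 0.0404]
tool_rot: [[-0.145, 0.989, -0.0], [0.989, 0.145, -0.0], [0.0, -0.0, -1.0]]
ft_force: [0.4, 0.1, -0.1]
grip_width: 0.06
```

Emit:
arm_command(
  rows="0.3 0 0 0 0 0 0;0.3 0 0 -10 0 0 0;0.3 0 0 -30 0 0 0;0.3 0 0 -35 0 0 0;0.3 0 0 -35 0 0 0",
)

```text
time_s: 8.22
position: [0.5705, 0.0321, 0.1522]
tool_rot: [[-0.145, 0.989, -0.001], [0.989, 0.145, 0.0], [0.0, -0.001, -1.0]]
ft_force: [-0.4, -0.3, -0.8]
grip_width: 0.0597
```

Emit:
arm_command(
  rows="0.3 -20 0 -10 0 0 0;0.6 -30 0 0 0 0 0;1 -30 0 0 0 0 0;1 -10 0 0 0 0 0;1 0 0 0 0 0 0",
)

```text
time_s: 8.63
position: [0.5842, -0.059, 0.1609]
tool_rot: [[-0.143, 0.99, 0.001], [0.99, 0.143, -0.0], [-0.0, 0.0, -1.0]]
ft_force: [-0.3, 0.4, -0.6]
grip_width: 0.0115
```

```bash
python3 - <<'E'
from h import *
import pickle
m=model("wrist");cv2.imwrite("pics/w4.png",eyes.get_image("wrist")[:,:,::-1]);pickle.dump(m,open("w4.pkl","wb"))
cv2.imwrite("pics/top4.png",eyes.get_image("top")[:,:,::-1])
s=readout.observe();print(s["position"],s["grip_width"],s["ft_force"])
p=proj(m,[.5709,.032,.030]);print(p)
x,y=int(p[0]),int(p[1]);x0,y0=max(0,x-100),max(0,y-75);crop("pics/w4.png",x0,y0,min(560,x0+200),min(420,y0+150),3.9,"pics/w4c.png")
print(x0,y0)
E
```

```text
[ 0.58372966 -0.05639551  0.16057593] 0.0001439908903865566 [-0.54975752  0.04433303 -0.34424529]
[272.95661013  95.59519304]
172 20
```

View pics/w4c.png

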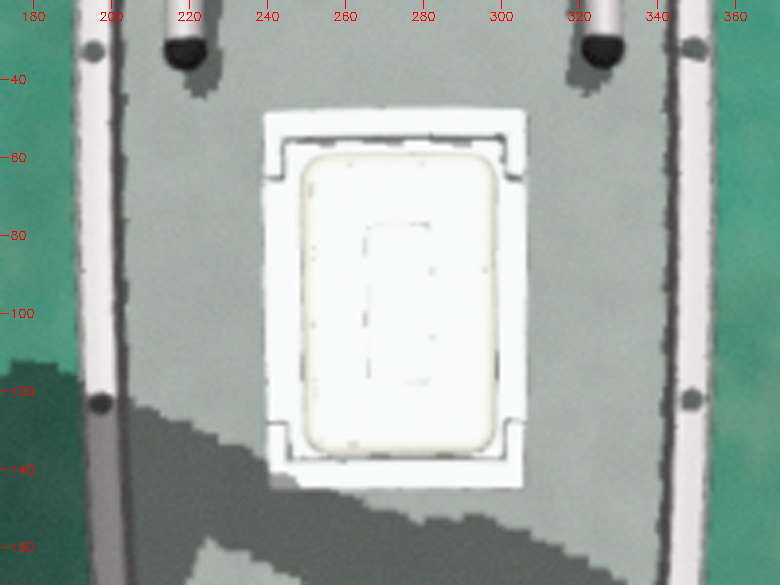

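The shell lies flat inside the pocket walls: outline at crop x 302–497, y 153–455, inside the walls at 284–505 and 137–458. Next I'll go behind the push face with the fingers shut.

Emit:
arm_command(
  rows="1 -25 0 0 0 0 0;1 -38 0 0 0 0 0;1 -38 0 0 0 0 0;1 -38 0 0 0 0 0;1 -36 -0.7 0 0 0 0",
)

```text
time_s: 9.15
position: [0.6091, -0.2301, 0.1606]
tool_rot: [[-0.147, 0.989, -0.0], [0.989, 0.147, 0.0], [0.0, -0.0, -1.0]]
ft_force: [0.7, 0.2, -0.4]
grip_width: 0.0001
```

Emit:
arm_command(
  rows="1 0 0 20 0 0 0;1 0 0 35 0 0 0;1 0 0 35 0 0 0;1 0 0 22 0 0 0;1 0 0 8 0 0 0",
)

```text
time_s: 9.57
position: [0.6075, -0.2276, 0.0367]
tool_rot: [[-0.147, 0.989, -0.006], [0.989, 0.147, 0.004], [0.005, -0.005, -1.0]]
ft_force: [-0.2, 0.2, -1.0]
grip_width: -0.0
```

Emit:
arm_command(
  rows="1 8 0 0 0 0 0;1 5 0 0 0 0 0;1 4 0 0 0 0 0;1 3 0 0 0 0 0;1 3 0 0 0 0 0",
)

```text
time_s: 9.98
position: [0.6059, -0.207, 0.0419]
tool_rot: [[-0.146, 0.989, 0.002], [0.989, 0.146, -0.001], [-0.001, 0.002, -1.0]]
ft_force: [0.7, -0.6, 0.7]
grip_width: -0.0001
```

Emit:
arm_command(
  rows="1 2 0 0 0 0 0;1 2 0 0 0 0 0;1 3 0 0 0 0 0;1 4 0 0 0 0 0;1 5 0 0 0 0 0",
)

```text
time_s: 10.4
position: [0.6032, -0.1917, 0.0406]
tool_rot: [[-0.145, 0.989, 0.001], [0.989, 0.145, -0.0], [-0.001, 0.0, -1.0]]
ft_force: [0.8, -1.6, 1.5]
grip_width: -0.0002
```

Emit:
arm_command(
  rows="1 6 0 0 0 0 0;1 6 0 0 0 0 0;1 6 0 0 0 0 0;1 6 0 0 0 0 0;1 6 0 0 0 0 0",
)

```text
time_s: 10.82
position: [0.5986, -0.1612, 0.0404]
tool_rot: [[-0.146, 0.989, -0.0], [0.989, 0.146, 0.0], [0.0, -0.0, -1.0]]
ft_force: [0.3, -1.4, 1.3]
grip_width: -0.0002
```

Emit:
arm_command(
  rows="1 6 0 0 0 0 0;1 6 0 0 0 0 0;1 6 0 0 0 0 0;1 6 0 0 0 0 0;1 6 0 0 0 0 0",
)

```text
time_s: 11.23
position: [0.5942, -0.1317, 0.0404]
tool_rot: [[-0.145, 0.989, -0.0], [0.989, 0.145, 0.0], [0.0, -0.0, -1.0]]
ft_force: [-0.3, -1.0, 1.7]
grip_width: -0.0001
```

Emit:
arm_command(
  rows="1 6 0 0 0 0 0;1 6 0 0 0 0 0;1 5 0 0 0 0 0;1 4 0 0 0 0 0;1 3 0 0 0 0 0",
)

```text
time_s: 11.65
position: [0.5907, -0.1079, 0.0403]
tool_rot: [[-0.146, 0.989, -0.0], [0.989, 0.146, 0.0], [0.0, -0.0, -1.0]]
ft_force: [0.4, -1.7, 0.8]
grip_width: -0.0001
```

```bash
python3 - <<'E'
from h import *
cv2.imwrite("pics/top5.png",eyes.get_image("top")[:,:,::-1]);cv2.imwrite("pics/scene5.png",eyes.get_image("scene")[:,:,::-1])
a=crop("pics/top5.png",215,160,390,255,4.5,"pics/x.png")
b=crop("pics/scene5.png",210,150,385,290,2.5,"pics/y.png");o=np.zeros((a.shape[0]+0,788,3),np.uint8)
b=cv2.resize(b,None,fx=.39,fy=.39);a=a[:, :788]
w=np.zeros((a.shape[0]+b.shape[0],788,3),np.uint8);w[:a.shape[0],:a.shape[1]]=a;w[a.shape[0]:,:b.shape[1]]=b;cv2.imwrite("pics/comp5.png",w);print(w.shape)
E
```

```text
(564, 788, 3)
```

View pics/comp5.png

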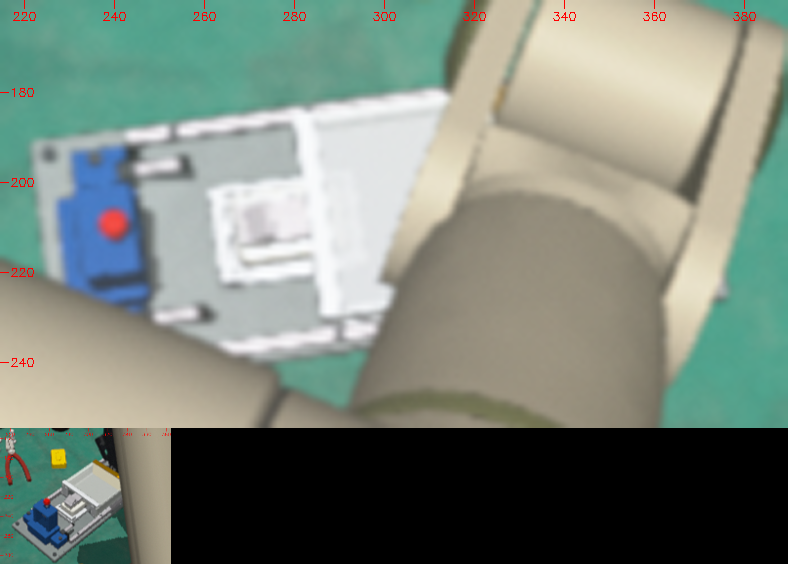

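The guard rides along cleanly, with its front edge at px 283 and the tongue passing over the seated shell. About 47–87 mm is left before the click.

Emit:
arm_command(
  rows="1 4 0 0 0 0 0;1 4 0 0 0 0 0;1 4 0 0 0 0 0;1 4 0 0 0 0 0;1 3 0 0 0 0 0",
)

```text
time_s: 12.17
position: [0.588, -0.0892, 0.0404]
tool_rot: [[-0.146, 0.989, 0.0], [0.989, 0.146, 0.0], [0.0, 0.0, -1.0]]
ft_force: [1.0, -1.3, -1.7]
grip_width: -0.0001
```

Emit:
arm_command(
  rows="1 2 0 0 0 0 0;1 2 0 0 0 0 0;1 2 0 0 0 0 0;1 2 0 0 0 0 0;1 2 0 0 0 0 0",
)

```text
time_s: 12.58
position: [0.5866, -0.0797, 0.0404]
tool_rot: [[-0.145, 0.989, -0.0], [0.989, 0.145, -0.0], [0.0, -0.0, -1.0]]
ft_force: [-0.0, -2.3, -0.7]
grip_width: 0.0001
```

Emit:
arm_command(
  rows="1 2 0 0 0 0 0;1 2 0 0 0 0 0;1 2 0 0 0 0 0;1 1.5 0 0 0 0 0;1 1.5 0 0 0 0 0",
)

```text
time_s: 13.0
position: [0.5853, -0.0707, 0.0404]
tool_rot: [[-0.145, 0.989, -0.0], [0.989, 0.145, 0.0], [0.0, -0.0, -1.0]]
ft_force: [0.3, -1.6, -1.0]
grip_width: -0.0001
```

Emit:
arm_command(
  rows="1 1.5 0 0 0 0 0;1 1.5 0 0 0 0 0;1 1.5 0 0 0 0 0;1 1.5 0 0 0 0 0;1 1.5 0 0 0 0 0",
)

```text
time_s: 13.42
position: [0.5842, -0.0633, 0.0404]
tool_rot: [[-0.145, 0.989, -0.0], [0.989, 0.145, 0.0], [0.0, -0.0, -1.0]]
ft_force: [0.1, -2.4, -1.1]
grip_width: 0.0
```

Emit:
arm_command(
  rows="1 1.5 0 0 0 0 0;1 1.5 0 0 0 0 0;1 1.5 0 0 0 0 0;1 1.5 0 0 0 0 0;1 1 0 0 0 0 0",
)

```text
time_s: 13.83
position: [0.5832, -0.0563, 0.0404]
tool_rot: [[-0.146, 0.989, -0.0], [0.989, 0.146, 0.0], [0.0, -0.0, -1.0]]
ft_force: [-1.3, -0.9, -0.7]
grip_width: 0.0004
```

Emit:
arm_command(
  rows="1 1 0 0 0 0 0;1 1 0 0 0 0 0;1 1 0 0 0 0 0;1 1 0 0 0 0 0;1 1 0 0 0 0 0",
)

```text
time_s: 14.25
position: [0.5824, -0.0515, 0.0404]
tool_rot: [[-0.145, 0.989, -0.0], [0.989, 0.145, 0.0], [0.0, -0.0, -1.0]]
ft_force: [-0.6, -1.8, -0.1]
grip_width: -0.0
```

Emit:
arm_command(
  rows="1 1 0 0 0 0 0;1 1 0 0 0 0 0;1 1 0 0 0 0 0;1 1 0 0 0 0 0;1 1 0 0 0 0 0",
)

```text
time_s: 14.67
position: [0.5818, -0.0469, 0.0404]
tool_rot: [[-0.145, 0.989, -0.0], [0.989, 0.145, -0.0], [-0.0, -0.0, -1.0]]
ft_force: [-0.9, -5.1, -2.1]
grip_width: 0.0003
```

Emit:
arm_command(
  rows="1 1 0 0 0 0 0;1 1 0 0 0 0 0;1 1 0 0 0 0 0;1 1 0 0 0 0 0;1 0.5 0 0 0 0 0",
)

```text
time_s: 15.08
position: [0.5811, -0.0423, 0.0404]
tool_rot: [[-0.146, 0.989, -0.0], [0.989, 0.146, -0.0], [-0.0, -0.0, -1.0]]
ft_force: [-1.7, -5.9, -1.7]
grip_width: -0.0002
```

Emit:
arm_command(
  rows="1 0.8 0 0 0 0 0;1 0.8 0 0 0 0 0;1 0.8 0 0 0 0 0;1 0.8 0 0 0 0 0;1 0.8 0 0 0 0 0",
)

```text
time_s: 15.5
position: [0.5807, -0.0395, 0.0405]
tool_rot: [[-0.145, 0.989, 0.0], [0.989, 0.145, -0.002], [-0.002, 0.0, -1.0]]
ft_force: [-1.9, -11.5, -1.3]
grip_width: 0.0001
```

Emit:
arm_command(
  rows="1 0.8 0 0 0 0 0;1 0.8 0 0 0 0 0;1 0.8 0 0 0 0 0;1 0.8 0 0 0 0 0;1 0.8 0 0 0 0 0",
)

```text
time_s: 15.92
position: [0.5801, -0.0358, 0.0405]
tool_rot: [[-0.145, 0.989, 0.0], [0.989, 0.145, -0.002], [-0.002, -0.0, -1.0]]
ft_force: [-1.0, -12.1, -1.7]
grip_width: 0.0001
```

Emit:
arm_command(
  rows="1 0.8 0 0 0 0 0;1 0.8 0 0 0 0 0;1 0.8 0 0 0 0 0;1 0.8 0 0 0 0 0;1 0.8 0 0 0 0 0",
)

```text
time_s: 16.33
position: [0.5795, -0.0314, 0.0404]
tool_rot: [[-0.145, 0.989, 0.0], [0.989, 0.145, -0.002], [-0.002, -0.0, -1.0]]
ft_force: [-1.4, -7.8, -1.2]
grip_width: 0.0002
```

Emit:
arm_command(
  rows="1 0.6 0 0 0 0 0;1 0.6 0 0 0 0 0;1 0.6 0 0 0 0 0;1 0.6 0 0 0 0 0;1 0.6 0 0 0 0 0",
)

```text
time_s: 16.75
position: [0.579, -0.0281, 0.0404]
tool_rot: [[-0.145, 0.989, 0.0], [0.989, 0.145, -0.001], [-0.001, -0.0, -1.0]]
ft_force: [-1.0, -7.5, -1.9]
grip_width: -0.0003
```

Emit:
arm_command(
  rows="1 0.4 0 0 0 0 0;1 0.4 0 0 0 0 0;1 0.4 0 0 0 0 0;1 0.4 0 0 0 0 0",
)

```text
time_s: 17.08
position: [0.5787, -0.0262, 0.0404]
tool_rot: [[-0.145, 0.989, 0.0], [0.989, 0.145, -0.001], [-0.001, -0.0, -1.0]]
ft_force: [-1.3, -7.3, -0.9]
grip_width: -0.0
```

Emit:
arm_command(
  rows="1 0.4 0 0 0 0 0;1 0.4 0 0 0 0 0",
)

```text
time_s: 17.25
position: [0.5785, -0.0253, 0.0405]
tool_rot: [[-0.145, 0.989, -0.0], [0.989, 0.145, -0.001], [-0.001, -0.0, -1.0]]
ft_force: [-1.2, -5.2, -1.1]
grip_width: -0.0001
```

Emit:
arm_command(
  rows="1 0.4 0 0 0 0 0;1 0.4 0 0 0 0 0",
)

```text
time_s: 17.42
position: [0.5784, -0.0244, 0.0404]
tool_rot: [[-0.145, 0.989, -0.0], [0.989, 0.145, -0.0], [-0.0, -0.0, -1.0]]
ft_force: [-2.3, -6.4, -1.6]
grip_width: 0.0003
```

Emit:
arm_command(
  rows="1 0.3 0 0 0 0 0;1 0.3 0 0 0 0 0",
)

```text
time_s: 17.58
position: [0.5783, -0.024, 0.0404]
tool_rot: [[-0.146, 0.989, -0.0], [0.989, 0.146, -0.001], [-0.001, -0.0, -1.0]]
ft_force: [-1.8, -7.4, -1.1]
grip_width: 0.0003
```

Emit:
arm_command(
  rows="1 0.3 0 0 0 0 0;1 0.3 0 0 0 0 0",
)

```text
time_s: 17.75
position: [0.5783, -0.0235, 0.0404]
tool_rot: [[-0.145, 0.989, -0.0], [0.989, 0.145, -0.001], [-0.001, -0.0, -1.0]]
ft_force: [-1.6, -6.7, -1.6]
grip_width: -0.0001
```

Emit:
arm_command(
  rows="1 0.3 0 0 0 0 0",
)

```text
time_s: 17.83
position: [0.5782, -0.0232, 0.0404]
tool_rot: [[-0.146, 0.989, -0.0], [0.989, 0.146, -0.001], [-0.001, -0.0, -1.0]]
ft_force: [-1.2, -7.2, -2.3]
grip_width: -0.0001
```

Emit:
arm_command(
  rows="1 0.3 0 0 0 0 0;1 0.3 0 0 0 0 0",
)

```text
time_s: 18.0
position: [0.5782, -0.0226, 0.0405]
tool_rot: [[-0.145, 0.989, -0.0], [0.989, 0.145, -0.001], [-0.001, -0.0, -1.0]]
ft_force: [-1.3, -6.7, -2.0]
grip_width: -0.0001
```

Emit:
arm_command(
  rows="1 0.3 0 0 0 0 0;1 0.3 0 0 0 0 0",
)

```text
time_s: 18.17
position: [0.5781, -0.022, 0.0404]
tool_rot: [[-0.145, 0.989, -0.0], [0.989, 0.145, -0.001], [-0.001, -0.0, -1.0]]
ft_force: [-1.4, -6.6, -1.1]
grip_width: -0.0003
```

Emit:
arm_command(
  rows="1 0.3 0 0 0 0 0;1 0.2 0 0 0 0 0",
)

```text
time_s: 18.33
position: [0.5781, -0.0219, 0.0405]
tool_rot: [[-0.146, 0.989, 0.0], [0.989, 0.146, -0.002], [-0.002, -0.0, -1.0]]
ft_force: [-1.5, -9.8, -1.4]
grip_width: 0.0001
```

Emit:
arm_command(
  rows="1 0.3 0 0 0 0 0",
)

```text
time_s: 18.42
position: [0.578, -0.0219, 0.0405]
tool_rot: [[-0.146, 0.989, 0.0], [0.989, 0.146, -0.002], [-0.002, -0.0, -1.0]]
ft_force: [-0.2, -12.2, -1.3]
grip_width: 0.0001
```

Emit:
arm_command(
  rows="1 0.3 0 0 0 0 0",
)

```text
time_s: 18.5
position: [0.578, -0.0219, 0.0405]
tool_rot: [[-0.146, 0.989, 0.0], [0.989, 0.146, -0.003], [-0.003, -0.0, -1.0]]
ft_force: [-2.0, -13.0, -2.3]
grip_width: -0.0002
```

Emit:
arm_command(
  rows="1 0.5 0 0 0 0 0;1 0 0 0 0 0 0",
)

```text
time_s: 18.67
position: [0.5781, -0.0219, 0.0405]
tool_rot: [[-0.145, 0.989, 0.0], [0.989, 0.145, -0.003], [-0.003, -0.0, -1.0]]
ft_force: [-1.8, -15.2, -1.9]
grip_width: -0.0001
```

Emit:
arm_command(
  rows="1 -1 0 0 0 0 0;1 -1 0 0 0 0 0;1 -1 0 0 0 0 0;1 -1 0 0 0 0 0;1 0 0 0 0 0 0",
)

```text
time_s: 19.08
position: [0.5784, -0.024, 0.0404]
tool_rot: [[-0.146, 0.989, -0.0], [0.989, 0.146, -0.0], [-0.0, -0.0, -1.0]]
ft_force: [-1.6, -5.0, -2.6]
grip_width: 0.0003
```

Emit:
arm_command(
  rows="1 -1 0 0 0 0 0;1 -1 0 0 0 0 0;1 -1 0 0 0 0 0;1 -1 0 0 0 0 0;1 0 0 0 0 0 0",
)

```text
time_s: 19.5
position: [0.5792, -0.0278, 0.0405]
tool_rot: [[-0.145, 0.989, 0.0], [0.989, 0.145, 0.0], [0.0, 0.0, -1.0]]
ft_force: [-0.2, -0.3, 0.7]
grip_width: -0.0001
```

The force dropped to zero on backing off, so the latch holds. I'll retreat and check.

Emit:
arm_command(
  rows="1 -10 0 0 0 0 0;1 -20 0 0 0 0 0;1 -20 0 0 0 0 0;1 -10 0 -20 0 0 0;1 0 0 -30 0 0 0",
)

```text
time_s: 19.92
position: [0.5869, -0.0896, 0.0886]
tool_rot: [[-0.143, 0.99, -0.005], [0.99, 0.143, 0.001], [0.002, -0.004, -1.0]]
ft_force: [0.4, -0.1, 0.1]
grip_width: -0.0001
```

Emit:
arm_command(
  rows="1 0 0 -35 0 0 0;1 -20 0 -30 0 0 0;1 -35 0 0 0 0 0;1 -35 0 0 0 0 0;1 -35 0 0 0 0 0",
)

```text
time_s: 20.33
position: [0.606, -0.2128, 0.1563]
tool_rot: [[-0.146, 0.989, 0.001], [0.989, 0.146, -0.001], [-0.001, 0.001, -1.0]]
ft_force: [0.6, 0.2, -0.0]
grip_width: -0.0004
```

Emit:
arm_command(
  rows="1 -35 0 0 0 0 0;1 -35 0 0 0 0 0;1 -35 0 0 0 0 0;1 -20 0 0 0 0 0;1 0 0 0 0 0 0",
)

```text
time_s: 20.75
position: [0.6233, -0.3396, 0.1544]
tool_rot: [[-0.141, 0.99, 0.0], [0.99, 0.141, -0.001], [-0.001, -0.0, -1.0]]
ft_force: [-0.9, 0.1, -0.0]
grip_width: -0.0003
```

```bash
python3 - <<'E'
from h import *
for n in("top","scene"):cv2.imwrite(f"pics/{n}6.png",eyes.get_image(n)[:,:,::-1])
print(readout.observe()["ft_force"],readout.observe()["position"])
a=crop("pics/top6.png",155,165,390,255,3.35,"pics/x.png");b=crop("pics/scene6.png",180,180,380,300,2.4,"pics/y.png")
w=np.zeros((a.shape[0]+b.shape[0],788,3),np.uint8);w[:a.shape[0],:a.shape[1]]=a;w[a.shape[0]:,:b.shape[1]]=b;cv2.imwrite("pics/comp6.png",w);print(w.shape)
E
```

```text
[-0.14178104 -0.00547174 -0.33842196] [ 0.62363994 -0.33527336  0.15486309]
(590, 788, 3)
```

View pics/comp6.png

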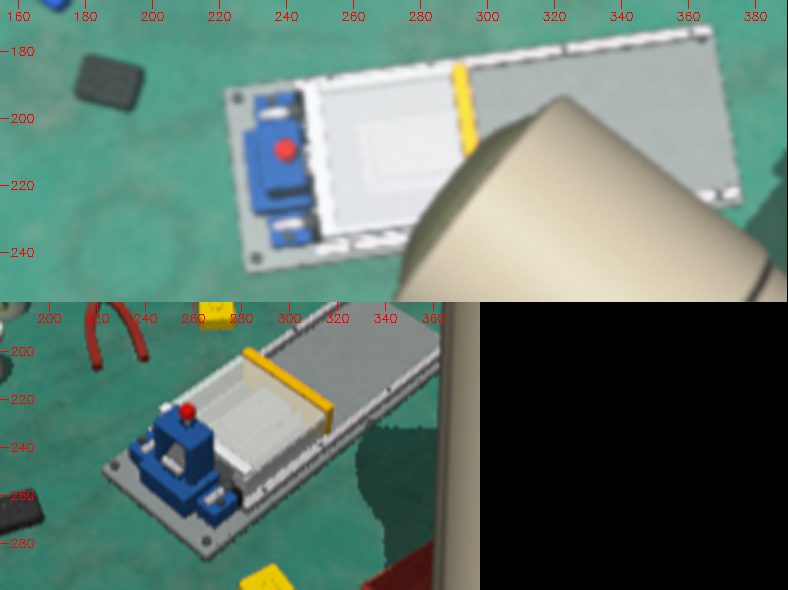

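The pictures show the guard shut under the latch head with the shell visible beneath the hood. The yellow edge's outer corner is at px (293.6,183.3). I'll check the travel and hand in.

```bash
python3 - <<'E'
from h import *
from rig import env
T=model("top");a=at_z(T,(155+466/3.35-.5,165+63/3.35-.5),.056)
b=at_z(T,(160+721/3.45-.5,165+28/3.45-.5),.056)
d=a-b;print("moved mm",np.linalg.norm(d)*1e3)
print(env.close_job())
E
```

```text
moved mm 183.0487999239923
the job is handed in; nothing more can be done
None
```

I gripped the white shell across its 40 mm side and laid it flat in the pocket. Then I pushed the guard shut with closed fingers until it latched, and handed the job in at about 21 s. The other two shells and the look-alikes were not touched.

**Force while pushing:**

| Stage | Push |
|---|---|
| Buffers met | 5–6 N |
| Ramp | about 12 N |
| Ramp's flat top | about 7.5 N |
| Dip taken as the click | about 5 N |
| At the stop, no further motion | up to 15 N |

I pushed no further than that 15 N, so the guard was not rammed.

**Last checks:**
- **Latch:** on backing off, the force fell to zero. The guard stayed home instead of springing back 26 mm, and the last images show it shut with the shell under the hood.
- **Travel:** from the top view the guard moved about 183 mm, against roughly 185 mm at the fingers. The text gives 165–185 mm less the starting offset, so it is at the far end of that range, within a few millimetres of measuring error.
- **Click dip:** it was shallow. The reading was 5.2 N, against about 4 N in the text, and then 6–7 N before the stop. My evidence for latching is therefore the stop followed by the guard holding, not the dip alone.
- **Not rechecked:** the last crop shows the black shell in its place but did not include the grey one. The arm stayed clear of it throughout.

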